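# Cure a printed ring pattern

## Task

Stand the printed ring pattern upright in the middle of the turntable in the curing chamber and shut the chamber's lid fully. Then, on the sloped control desk, turn the black knob clockwise until it clicks past its detent and stays at its far mark, press the round key all the way down and let it up, and after that press the square key all the way down and let it up. Press one key at a time, never press the bar-shaped key, and leave the other things on the bench where they are.

Things in the scene. Friction and masses are not known exactly. Their poses are not given: they have to be found in the camera images.
- pattern: Loose grey resin ring pattern, 30 g, 50 mm tall: a flat round foot (34 mm across, 6 mm thick), a short 10 mm stem and, standing upright on it, a finger ring of 31 mm outer diameter and 9 to 10 mm thickness. Origin: centre of the foot's underside; z up. The ring lies in the pattern's xz plane, so the fingers close along its y axis on the 9 mm thickness.
- pattern_ring (a point): Centre of the pattern's ring, 34 mm above its underside: the point to grip. Axes as the pattern's.
- chamber: Curing chamber: fixed open-topped grey box, outside 140 (x) x 160 (y) x 65 mm high, walls and floor 5 mm. Origin: centre of its underside, z up; its front looks along -x, its lid is hinged along the far (+x) top rim.
- turntable_mid (a point): Centre of the upper face of the fixed steel turntable, a disc of 90 mm diameter and 5 mm thickness on the chamber's floor (10 mm above the chamber's underside). The pattern's foot stands here.
- lid (a joint): Angle of the chamber's amber lid, rad: 0 = shut flat on the rim, growing as it opens upwards; about 1.6 = upright. The lid is a 140 x 160 mm plate, 8 mm thick, 150 g; its stiff hinge keeps it wherever it is left (about 1.5 N at its free edge moves it).
- lid_hinge (a point): Middle of the lid's hinge line, at the lid's inner (lower) face. Axes turn with the lid: -x runs along the lid to its free edge (140 mm), z is the outward normal of its outer face (8 mm from here), y lies along the hinge.
- lid_handle (a point): Tip of the black knob handle on the lid's outer face, 110 mm from the hinge on the lid's midline, 35 mm out from the outer face. The knob is some 30 mm wide.
- desk: Fixed grey wedge, 150 mm deep (its x), 180 wide (its y), 30 high at the front (-x), 117 at the back. Panel sloped 30 degrees, facing up and to its -x, which looks roughly to the robot's right. Origin: centre of the underside, z up. On the panel: knob on the upper half; along the lower half from +y (robot side) to -y the square, round and bar key, 55 mm apart.
- knob (a joint): Turn of the black detented knob, rad: 0 = at its first mark, growing clockwise as seen from above the panel, 1.2 = stop at its far mark. An over-centre detent spring resists it with about 0.14 N m at first, less and less up to 0.6, then pulls it on to 1.2; let go before 0.6 it springs back.
- knob_grip (a point): On the knob's axis, 33 mm above the panel: the point to grip. Grip bar 42 mm long (x), 14 mm wide (y), its top 10 mm above this point, its disc (44 mm across) from 20 mm below this point. Axes turn with the knob: x along the bar (a white line marks the +x half), z out of the panel.
- round_key (a joint): Travel of the round key, m: 0 = up, 0.005 = fully down (5 N).
- round_key_top (a point): Middle of the top of the round white key (22 mm diameter), 18 mm above the panel; z out of the panel. It stands 10 mm above its black housing when up.
- square_key (a joint): Travel of the square key, m: 0 = up, 0.005 = fully down (5 N).
- square_key_top (a point): Middle of the top of the square white key (26 x 26 mm), 18 mm above the panel; z out of the panel. It stands 10 mm above its black housing when up.
- bar_key (a joint): Travel of the bar-shaped white key (34 x 9 mm), m: 0 = up, 0.005 = fully down. Not to be pressed.
- block: Bystander: loose steel doming block, 44 x 44 x 40 mm. Origin: centre of its underside.
- jar: Bystander: small loose white jar, 36 mm across, 45 mm tall. Origin: centre of its underside.
- tin: Bystander: flat loose aluminium tin, 34 mm across, 18 mm tall, between chamber and desk. Origin: centre of its underside.
- pliers: Bystander: loose red-handled pliers lying on the bench, 150 mm long. Origin near the pivot, on the bench.
- file: Bystander: loose flat file with wooden handle, 215 mm long. Origin near the handle's end, on the bench.
- mallet: Bystander: small loose hammer, 200 mm long. Origin: its middle, on the bench.
- flask: Bystander: loose white bottle, 54 mm across, 110 mm tall. Origin: centre of its underside.

How it is judged:
By the outcome, as a careful person would: the job done as asked, in the order asked, and still so for the second after the job is handed in, with the robot touching nothing.
It also fails if it takes over 72 s, if anything falls off the work surface, if the arm or the gripper's body presses on something with over 40 N, if the wrist force passes 120 N, or if a joint passes its speed limit or range.

## Robot

A 7-joint arm with a two-finger parallel gripper is mounted at the origin on the work surface. World frame = base frame: x ahead of the robot, y to its left, z up, the work surface at z = 0. Lengths are in m, angles in rad, forces in N, time in s.
With the tool pointing down it reaches from about 0.425 to 0.875 m from the base axis. Payload 4.7 kg.
Tool frame: the origin (TCP) lies midway between the tips of the shut fingers; the grasp point (between the pads) lies 19 mm behind it (ctrl.grip_point_offset is the distance from the TCP to the grasp point, in m); z points along the fingers, y is the line along which they close (so a half turn about z gives the same grasp; the last joint's range is limited). The gripper opens to 87 mm and grips with 3 to 60 N. Pads are 19 mm wide; open, the fingers measure 117 mm over their backs; the gripper's body (75 mm by 190 mm) begins 51 mm behind the grasp point.
Start: joints at [-1.268, 0.321, -0.07, 1.45, 0.023, 1.371, -0.057], TCP at [0.185, 0.623, 0.198] pointing down, gripper open.
Joint ranges: [-2.86, 2.86], [-0.3, 2.09], [-1.38, 1.24], [0.06, 2.45], [-1.56, 4.7], [0.09, 2.05], [-2.69, 2.69]. Speed limits (rad/s): [2.57, 2.57, 3.14, 3.14, 3.14, 3.14, 3.14].

## Interface

Orientations are given as a rotation vector (axis times angle).
In Python, from bench import ctrl gives the robot as it stands.
- The arm moves only by the tool move_arm, never from a script. Its argument "increments" is text: rows parted by semicolons, each of 7 numbers parted by spaces: the shift along the world's x, y, z in mm, then the turn, a rotation vector about the world's x, y, z in degrees, then the closure in counts, from 0 (fully open) to 255 (shut). A call has exactly 8 rows; each row shifts and turns the commanded pose from where the row before left it; what a row does not reach is not made up. A row lasts 1/12 s, in which the tool goes at most 41.7 mm and 7.16 degrees, less where a joint would pass 70% of its speed; a pose out of reach is approached as far as the arm can. A call with a gripper value outside its range is refused whole. The fingers move at their own pace and stop on an object; "grip_force" is the grip in N (left out, the last holds). Time passes only in rows, so rows that do not move let the fingers close, or fill a call up. It gives the time, the measured TCP pose, the force, the opening and the grip force at its end, in the units of the state.
- ctrl.get_state(): the state, without advancing time (a new reading comes with each control period).
- ctrl.get_image(name): name is "scene" or "top" or "wrist"; returns a dict with "frame" (420x560x3 uint8, red, green, blue), "depth" (420x560 float32, m along the optical axis (not along the pixel's ray), 0 where there is no reading), "fx", "fy", "cx", "cy" (pixels), "position" and "orientation" of the camera in the world. Camera axes: x right, y down, z forward; pixel columns grow to the right and rows downward; lengths in m; the calibration is good to about 2 mm. A picture is of the moment at which its call begins.
- ctrl.close_job(): hands the job in; it is judged then, once.
Trained networks look in a picture, given as the dict that the camera call returned (one of the last four; its "shot" number tells which), for a name from the list of things; names that differ only in an ending like _2 or _b are one class to them, and where a whole thing is asked for, a point or a joint stands for the part that bears it (a point fixed in the world has none). Each returns a list of dicts, best first, with "score" (0 to 1); they miss things now and then, are a little off and sometimes report something else, mostly with a low value. They report only what shows in the picture. A call takes as long as a camera call.
- ctrl.find_in(target, picture): "centre" ([x, y, z] in m, in world coordinates, good to about 4 mm: the middle of the surface that is visible of it).
- ctrl.silhouettes(target, picture): "region" (420x560 bool, what is visible of it).
The state is a dict: "time": time; "joint_positions": joint angles; "qd": joint speeds; "joint_torque": joint torques, N m; "position": TCP position; "tool_rot": TCP orientation; "ft_force": force on the tool from outside, world axes, zero at the start; "torque": the same for the moment, N m; "grip_width": opening from 0.0 (shut) to 1.0 (fully open); "grip_force": force on a finger pad.
Only numpy, scipy, OpenCV 4.12 (cv2) and the standard library are available. Lean on these libraries where they do the work, as an engineer would, in place of code of your own. Each camera call takes 0.05 s, during which the arm holds its last target. There are 200 camera calls.

## Working session

There is one attempt and no reset: what is moved stays moved. The work goes in short steps, Python scripts to look and compute and a tool call to move; the robot and the scene stay as the last step left them, time stands still between calls to the robot, and variables do not carry over. Pictures are saved under pics/ and viewed, at most 10 in all, crops included, and the job is handed in when it is done.

Besides the shell and the picture viewer there is one more tool, called after "Call:" as name(argument=value, ...), one argument or row to a line, values as JSON. move_arm: Moves the arm, as the interface text tells. Its arguments: {"type":"object","properties":{"increments":{"type":"string"},"grip_force":{"type":"number"}},"required":["increments"]}

```bash
ls; mkdir -p pics
cat > h.py <<'E'
import numpy as np, cv2
from scipy.spatial.transform import Rotation as R
from bench import ctrl
def rot(o):
    o=np.array(o,float)
    return o if o.shape==(3,3) else (R.from_rotvec(o).as_matrix() if o.size==3 else R.from_quat(o).as_matrix())
def cloud(p):
    d=p["depth"]; v,u=np.mgrid[:d.shape[0],:d.shape[1]]
    c=np.stack([(u-p["cx"])/p["fx"]*d,(v-p["cy"])/p["fy"]*d,d],-1)
    return c@rot(p["orientation"]).T+np.array(p["position"])
def save(p,n): cv2.imwrite(n,cv2.cvtColor(p["frame"],cv2.COLOR_RGB2BGR))
E
python3 - <<'E'
from h import *
np.set_printoptions(precision=4,suppress=True)
s=ctrl.get_state(); print(s["time"],s["position"],s["tool_rot"],s["grip_width"],ctrl.grip_point_offset)
for n in ("top","scene"):
    p=ctrl.get_image(n); save(p,f"pics/{n}0.png"); np.savez(f"{n}0.npz",xyz=cloud(p),f=p["frame"])
    print(n,p["position"],p["orientation"])
    for t in ["pattern","pattern_ring","chamber","turntable_mid","lid","lid_handle","desk","knob","knob_grip","round_key","square_key","bar_key","tin","block","jar","flask"]:
        try: print(t,[(np.round(r["centre"],4),round(r["score"],2)) for r in ctrl.find_in(t,p)[:2]])
        except Exception as e: print(t,e)
E
```

```text
pics
0.0 [0.185  0.6225 0.1967] [-0.452  -3.1087  0.003 ] 0.9967874249596691 0.0187
top [ 0.311  -0.0001  1.3445] [-2.1178  2.1314 -0.2122]
pattern [(array([ 0.4246, -0.1671,  0.0046]), 0.46)]
pattern_ring [(array([ 0.4261, -0.1693,  0.0037]), 0.7), (array([ 0.5365, -0.2167,  0.0703]), 0.39)]
chamber [(array([0.6113, 0.181 , 0.0132]), 0.63), (array([ 0.531 , -0.2209,  0.0674]), 0.56)]
turntable_mid [(array([0.5755, 0.1802, 0.011 ]), 0.85)]
lid [(array([0.6518, 0.1779, 0.1696]), 0.79)]
lid_handle [(array([0.6557, 0.1788, 0.1598]), 0.89)]
desk [(array([ 0.5762, -0.1636,  0.0752]), 0.89), (array([ 0.4258, -0.1689,  0.0053]), 0.42)]
knob [(array([ 0.5834, -0.1441,  0.1159]), 0.66)]
knob_grip [(array([ 0.5815, -0.1465,  0.1113]), 0.64), (array([0.6545, 0.1775, 0.1657]), 0.64)]
round_key []
square_key [(array([ 0.5321, -0.2205,  0.0663]), 0.6)]
bar_key [(array([ 0.5857, -0.2157,  0.0694]), 0.43), (array([ 0.6393, -0.2135,  0.0703]), 0.36)]
tin [(array([0.5782, 0.1794, 0.0134]), 0.61), (array([0.5881, 0.0016, 0.0186]), 0.56)]
block [(array([0.5797, 0.1783, 0.0091]), 0.58), (array([0.504 , 0
[... 640 characters left out ...]
 , -0.1603,  0.0732]), 0.85), (array([ 0.5389, -0.2138,  0.0677]), 0.68)]
knob [(array([ 0.5923, -0.1508,  0.1174]), 0.58), (array([ 0.6017, -0.0008,  0.0158]), 0.5)]
knob_grip [(array([ 0.5937, -0.1507,  0.1148]), 0.85)]
round_key [(array([ 0.5893, -0.216 ,  0.0696]), 0.41), (array([0.4461, 0.0031, 0.0376]), 0.41)]
square_key [(array([ 0.54  , -0.2152,  0.0698]), 0.66)]
bar_key [(array([ 0.5965, -0.148 ,  0.1179]), 0.7), (array([0.4477, 0.0043, 0.0374]), 0.7)]
tin [(array([ 0.6001, -0.0018,  0.0173]), 0.55), (array([ 0.464 , -0.3995,  0.0115]), 0.47)]
block [(array([0.4519, 0.1608, 0.0431]), 0.85), (array([0.5092, 0.4039, 0.0124]), 0.7)]
jar [(array([0.4472, 0.0022, 0.0355]), 0.8)]
flask []
```

View pics/top0.png

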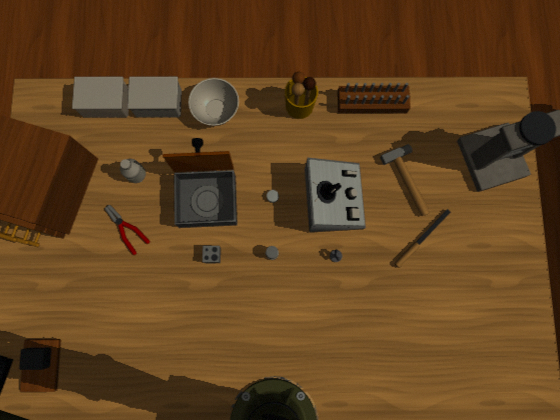

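View pics/scene0.png

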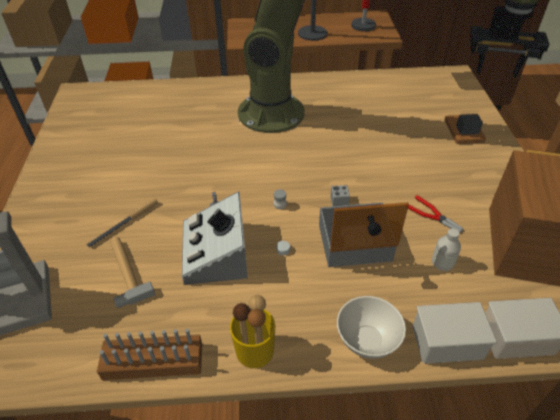

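The top view shows the pattern standing at px (335,255). The desk is at (335,195), with the knob at (327,190) and the keys at (349,173), (351,193) and (352,213). The open chamber is at (205,195), its lid leaning back with the handle at (197,145). Next I'll fit the geometry from the depth.

Run:
```python
from h import *
np.set_printoptions(precision=4,suppress=True)
w=ctrl.get_image("wrist"); T=rot(ctrl.get_state()["tool_rot"]); 
print("cam in tool",T.T@(np.array(w["position"])-ctrl.get_state()["position"]),(T.T@rot(w["orientation"])).round(3).tolist(),w["fx"],w["cx"],w["cy"])
print("tool",T.tolist())
for n in("top0","scene0"):
    z=np.load(n+".npz"); X=z["xyz"].reshape(-1,3)
    # desk panel
    m=(abs(X[:,0]-.58)<.12)&(abs(X[:,1]+.17)<.1)&(X[:,2]>.025)&(X[:,2]<.13); P=X[m]
    best=0;rng=np.random.default_rng(0)
    for _ in range(500):
        a,b,c=P[rng.choice(len(P),3)]; nn=np.cross(b-a,c-a); l=np.linalg.norm(nn)
        if l<1e-6: continue
        nn/=l
        if abs(nn[2])<.75: continue
        k=abs((P-a)@nn)<.003
        if k.sum()>best: best=k.sum();K=k
    Q=P[K];c=Q.mean(0);nn=np.linalg.svd(Q-c)[2][2];nn*=np.sign(nn[2])
    r=cv2.minAreaRect(Q[:,:2].astype(np.float32)); print(n,"panel n",nn,"d",nn@c,"c",c,"tilt",np.degrees(np.arccos(nn[2])),"rect",r, best)
    # chamber rim
    m=(abs(X[:,0]-.58)<.13)&(abs(X[:,1]-.18)<.12)&(X[:,2]>.055)&(X[:,2]<.070);Q=X[m];print("rim",cv2.minAreaRect(Q[:,:2].astype(np.float32)),len(Q),np.median(Q[:,2]))
    m=(X[:,0]>.6)&(X[:,0]<.76)&(abs(X[:,1]-.18)<.1)&(X[:,2]>.085)&(X[:,2]<.25);Q=X[m];c=np.median(Q,0)
    for _ in range(5):
        d=np.linalg.svd(Q-Q.mean(0),full_matrices=False)[2][2]; k=abs((Q-Q.mean(0))@d)<.006; Q2=Q[k]
        if len(Q2)<30:break
        Q=Q2
    print("lid plane",d,Q.mean(0),len(Q),Q.min(0),Q.max(0))
    m=(abs(X[:,0]-.43)<.045)&(abs(X[:,1]+.17)<.04)&(X[:,2]>.008);Q=X[m];print("pattern",len(Q),Q.min(0),Q.max(0),Q.mean(0),cv2.minAreaRect(Q[:,:2].astype(np.float32)))
```

```text
cam in tool [ 0.076   0.0014 -0.188 ] [[0.0, -0.962, -0.273], [1.0, 0.0, 0.0], [-0.0, -0.273, 0.962]] 291.4199375319846 278.4779191898797 212.62877828340606
tool [[-0.9586051860943812, 0.284738639290073, 6.699398750820067e-05], [0.28473864309940805, 0.9586051856432867, 5.642435202478046e-05], [-4.815459061392268e-05, 7.31644535718733e-05, -0.9999999961640489]]
top0 panel n [ 0.0231 -0.5041  0.8633] d 0.16540587176014093 c [ 0.5844 -0.1673  0.0783] tilt 30.30910776373164 rect ((0.5862513780593872, -0.1724047064781189), (0.18025149405002594, 0.15099497139453888), 3.4587292671203613) 2302
rim ((0.580945611000061, 0.1774032562971115), (0.14189313352108002, 0.15934431552886963), 2.0909597873687744) 512 0.06400984210386851
lid plane [-0.9979 -0.0413  0.0493] [0.6527 0.1798 0.1467] 824 [0.6466 0.1011 0.0851] [0.6637 0.261  0.2112]
pattern 76 [ 0.4129 -0.1862  0.0081] [ 0.4509 -0.1428  0.055 ] [ 0.4266 -0.171   0.0318] ((0.4238820970058441, -0.16956326365470886), (0.03148725628852844, 0.04457615315914154), 46.41384506225586)
scene0 panel n [ 0.0308 -0.4972  0.8671] d 0.1688953144363621 c [ 0.6005 -0.1644  0.0792] tilt 29.87958913987839 rect ((0.5856684446334839, -0.17058679461479187), (0.18484945595264435, 0.15010134875774384), 3.149235725402832) 2415
rim ((0.5817508697509766, 0.17884105443954468), (0.1527271568775177, 0.1599745899438858), 2.214756488800049) 371 0.06480964416543467
lid plane [ 0.9991  0.0396 -0.0148] [0.6579 0.1806 0.1496] 2460 [0.6508 0.1024 0.085 ] [0.6644 0.2625 0.2101]
pattern 53 [ 0.4148 -0.1856  0.0082] [ 0.4436 -0.1642  0.0551] [ 0.4302 -0.1721  0.0378] ((0.42851048707962036, -0.1756429374217987), (0.020657863467931747, 0.029225414618849754), 85.4306411743164)
```

Call:
move_arm(
  increments="0 0 30 0 0 0 0;30 -25 15 0 0 0 0;30 -25 10 0 0 0 0;30 -25 10 0 0 0 0;30 -25 10 0 0 0 0;30 -25 10 0 0 0 0;30 -25 0 0 0 0 0;30 -25 0 0 0 0 0",
)

```text
time: 2.42
position: [0.3965, 0.4471, 0.284]
tool_rot: [0.452, 3.108, 0.003]
ft_force: [0.3, -0.4, -0.4]
grip_width: 1.001
grip_force: 0.0
```

Call:
move_arm(
  increments="8 -38 2 0 0 0 0;8 -38 2 0 0 0 0;8 -38 2 0 0 0 0;8 -38 2 0 0 0 0;8 -38 2 0 0 0 0;8 -38 2 0 0 0 0;0 -38 2 0 0 0 0;0 0 0 0 0 0 0",
)

```text
time: 3.08
position: [0.445, 0.1732, 0.2982]
tool_rot: [0.471, 3.104, -0.002]
ft_force: [0.7, -0.1, 0.3]
grip_width: 1.003
grip_force: 0.0
```

Run:
```python
from h import *
p=ctrl.get_image("wrist"); save(p,"pics/w1.png"); np.savez("w1.npz",xyz=cloud(p),f=p["frame"])
```

Call:
move_arm(
  increments="-5 -39 0 0 0 0 0;-5 -39 0 0 0 0 0;-5 -39 0 0 0 0 0;-5 -39 0 0 0 0 0;-5 -39 0 0 0 0 0;-5 -39 0 0 0 0 0;-5 -39 0 0 0 0 0;0 0 0 0 0 0 0",
)

```text
time: 3.8
position: [0.4071, -0.0982, 0.2975]
tool_rot: [0.468, 3.104, -0.001]
ft_force: [0.7, -0.4, -0.2]
grip_width: 1.004
grip_force: 0.0
```

Run:
```python
from h import *
p=ctrl.get_image("wrist"); save(p,"pics/w2.png"); np.savez("w2.npz",xyz=cloud(p),f=p["frame"]);print(ctrl.get_state()["position"],ctrl.get_state()["time"])
for t in ["pattern","pattern_ring","knob_grip","round_key_top","square_key_top","bar_key"]:
    print(t,[(np.round(r["centre"],4),round(r["score"],2)) for r in ctrl.find_in(t,p)[:2]])
```

```text
[ 0.40777359 -0.09393362  0.29736556] 3.85
pattern [(array([ 0.4219, -0.1704,  0.0032]), 0.68)]
pattern_ring [(array([ 0.4224, -0.1706,  0.006 ]), 0.78)]
knob_grip [(array([ 0.5778, -0.1431,  0.114 ]), 0.62)]
round_key_top [(array([ 0.5842, -0.2136,  0.0685]), 0.58)]
square_key_top [(array([ 0.6339, -0.3685,  0.0176]), 0.24)]
bar_key []
```

View pics/w2.png

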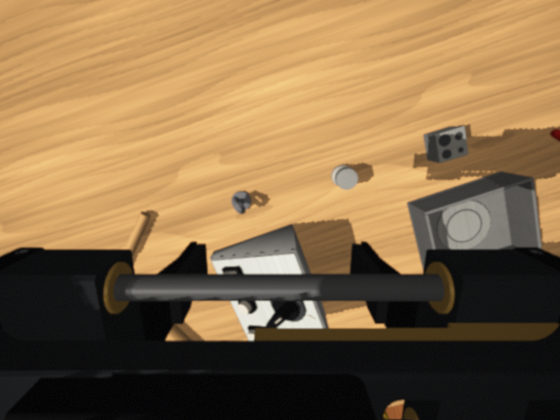

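Run:
```python
from h import *
np.set_printoptions(precision=4,suppress=True)
z=np.load("w2.npz");X=z["xyz"];f=z["f"]
c=cv2.resize(f[170:240,200:290],(720,560),interpolation=cv2.INTER_CUBIC); cv2.imwrite("pics/w2c.png",c[:,:,::-1])
P=X[170:240,200:290].reshape(-1,3)
for lo,hi in((.003,.010),(.018,.06),(.035,.06)):
    Q=P[(P[:,2]>lo)&(P[:,2]<hi)&(abs(P[:,0]-.422)<.05)&(abs(P[:,1]+.17)<.04)]; 
    if len(Q)>3:
        e=np.linalg.svd(Q[:,:2]-Q[:,:2].mean(0))[2][0]; print(lo,len(Q),Q.mean(0),Q.min(0),Q.max(0),cv2.minAreaRect(Q[:,:2].astype(np.float32)),np.degrees(np.arctan2(e[1],e[0])))
```

```text
0.003 204 [ 0.4237 -0.1654  0.0064] [ 0.3772 -0.2028  0.003 ] [ 0.4708 -0.133   0.009 ] ((0.4251721501350403, -0.16858887672424316), (0.06787291169166565, 0.09210047125816345), 76.96089172363281) 12.634619967591004
0.018 157 [ 0.4247 -0.1689  0.0424] [ 0.4113 -0.1759  0.0193] [ 0.4407 -0.1632  0.0536] ((0.4260355532169342, -0.1698872596025467), (0.030116768553853035, 0.00951812881976366), 13.825457572937012) 14.549583527477084
0.035 119 [ 0.4245 -0.1696  0.0469] [ 0.4113 -0.1759  0.035 ] [ 0.4407 -0.1632  0.0536] ((0.4260355532169342, -0.1698872596025467), (0.030116768553853035, 0.00951812881976366), 13.825457572937012) 14.02351264654023
```

View pics/w2c.png

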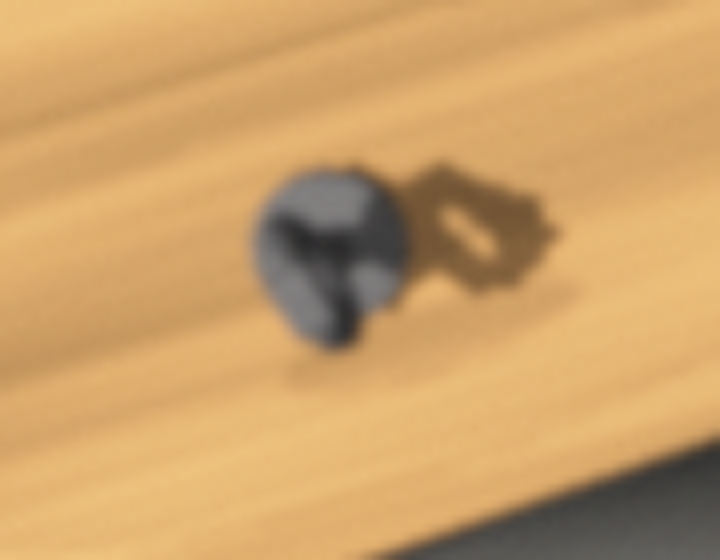

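The crop shows the pattern upright on its foot at about (320,255), with the ring's plane at about 14° yaw and its centre at (0.426, -0.170). I'll grasp it there.

Call:
move_arm(
  increments="3 -12 -10 0 0 5.2 0;3 -12 -20 0 0 5.2 0;3 -12 -30 0 0 5.2 0;3 -12 -35 0 0 5.2 0;3 -12 -35 0 0 5.2 0;3 -12 -35 0 0 5.2 0;0 -4 -30 0 0 0 0;0 0 -20 0 0 0 0",
)

```text
time: 4.82
position: [0.4246, -0.1667, 0.079]
tool_rot: [0.401, -3.113, 0.0]
ft_force: [0.4, 0.4, 0.3]
grip_width: 0.998
grip_force: 0.0
```

Run:
```python
from h import *
np.set_printoptions(precision=4,suppress=True)
s=ctrl.get_state();T=rot(s["tool_rot"]);print(s["position"],T[:,1],np.degrees(np.arctan2(T[1,1],T[0,1])))
# from w1: chamber detail
z=np.load("w1.npz");X=z["xyz"].reshape(-1,3);m=(abs(X[:,0]-.58)<.13)&(abs(X[:,1]-.18)<.12)
Q=X[m&(X[:,2]>.058)&(X[:,2]<.075)];print("rim",cv2.minAreaRect(Q[:,:2].astype(np.float32)),len(Q),Q.min(0),Q.max(0))
Q=X[m&(X[:,2]>.085)];print("lid",len(Q),Q.mean(0) if len(Q) else 0)
z=np.load("scene0.npz");X=z["xyz"].reshape(-1,3)
Q=X[(X[:,0]>.672)&(X[:,0]<.75)&(abs(X[:,1]-.18)<.05)&(X[:,2]>.1)];print("handle",Q.min(0),Q.max(0),Q.mean(0))
```

```text
[ 0.4246 -0.1667  0.079 ] [-0.2534  0.9674  0.0003] 104.67726638493392
rim ((0.5793721079826355, 0.1810731291770935), (0.14228717982769012, 0.16009873151779175), 2.414135694503784) 1061 [0.5057 0.0991 0.058 ] [0.6533 0.2606 0.0749]
lid 6285 [0.5212 0.2166 0.3158]
handle [0.6727 0.1706 0.1642] [0.7034 0.1971 0.1939] [0.6957 0.1827 0.1814]
```

Call:
move_arm(
  increments="1 -2 -25 0 0 0 0;0 -1 -20 0 0 0 0;0 0 -12 0 0 0 0;0 0 -5 0 0 0 0;0 0 0 0 0 0 0;0 0 0 0 0 0 255;0 0 0 0 0 0 255;0 0 0 0 0 0 255",
  grip_force=12,
)

```text
time: 5.48
position: [0.4281, -0.1697, 0.0207]
tool_rot: [-0.401, 3.114, 0.0]
ft_force: [-0.2, 0.4, 0.1]
grip_width: 0.855
grip_force: 0.0
```

Call:
move_arm(
  increments="0 0 0 0 0 0 255;0 0 0 0 0 0 255;0 0 0 0 0 0 255;0 0 0 0 0 0 255;0 0 0 0 0 0 255;0 0 0 0 0 0 255;0 0 0 0 0 0 255;0 0 0 0 0 0 255",
)

```text
time: 6.15
position: [0.427, -0.1698, 0.0197]
tool_rot: [-0.401, 3.116, 0.0]
ft_force: [-0.5, 0.4, 0.2]
grip_width: 0.25
grip_force: 0.0
```

Call:
move_arm(
  increments="0 0 0 0 0 0 255;0 0 0 0 0 0 255;0 0 0 0 0 0 255;0 0 0 0 0 0 255;0 0 10 0 0 0 255;0 0 20 0 0 0 255;0 0 20 0 0 0 255;0 0 20 0 0 0 255",
)

```text
time: 6.82
position: [0.4267, -0.1701, 0.0911]
tool_rot: [0.4, -3.116, 0.0]
ft_force: [0.9, 0.9, 0.6]
grip_width: 0.107
grip_force: 12.0
```

Call:
move_arm(
  increments="10 36 15 0 0 -3.1 255;10 36 15 0 0 -3.1 255;10 36 15 0 0 -3.1 255;10 38 10 0 0 -3.1 255;10 38 10 0 0 0 255;10 38 5 0 0 0 255;10 38 0 0 0 0 255;10 38 0 0 0 0 255",
)

```text
time: 7.48
position: [0.5076, 0.1302, 0.1613]
tool_rot: [-0.062, 3.139, 0.002]
ft_force: [0.3, -0.1, -0.3]
grip_width: 0.112
grip_force: 12.0
```

Call:
move_arm(
  increments="20 20 0 0 0 0 255;20 15 0 0 0 0 255;18 10 0 0 0 0 255;10 5 0 0 0 0 255;5 0 0 0 0 0 255;0 0 0 0 0 0 255;0 0 0 0 0 0 255;0 0 0 0 0 0 255",
)

```text
time: 8.15
position: [0.5794, 0.1773, 0.16]
tool_rot: [0.06, -3.141, -0.0]
ft_force: [-0.8, -0.2, 0.0]
grip_width: 0.11
grip_force: 12.0
```

Run:
```python
from h import *
np.set_printoptions(precision=4,suppress=True)
p=ctrl.get_image("top"); save(p,"pics/top1.png")
s=ctrl.get_state();T=rot(s["tool_rot"]);print(s["position"],np.degrees(np.arctan2(T[1,1],T[0,1])),s["time"])
p=ctrl.get_image("wrist"); X=cloud(p); save(p,"pics/w3.png"); X=X.reshape(-1,3)
for t in ["turntable_mid","pattern","chamber"]:
    print(t,[(np.round(r["centre"],4),round(r["score"],2)) for r in ctrl.find_in(t,p)[:2]])
m=(abs(X[:,0]-.58)<.13)&(abs(X[:,1]-.18)<.12)
Q=X[m&(X[:,2]>.058)&(X[:,2]<.075)];print("rim",cv2.minAreaRect(Q[:,:2].astype(np.float32)),len(Q),Q.min(0),Q.max(0))
```

```text
[0.5794 0.1775 0.1601] 92.20302527692851 8.2
turntable_mid [(array([0.5729, 0.1807, 0.0121]), 0.74)]
pattern []
chamber [(array([0.5739, 0.1799, 0.0073]), 0.8)]
rim ((0.5794445276260376, 0.18107536435127258), (0.1405419409275055, 0.16045206785202026), 2.215979814529419) 2388 [0.5062 0.0986 0.058 ] [0.6496 0.2622 0.0703]
```

View pics/w3.png

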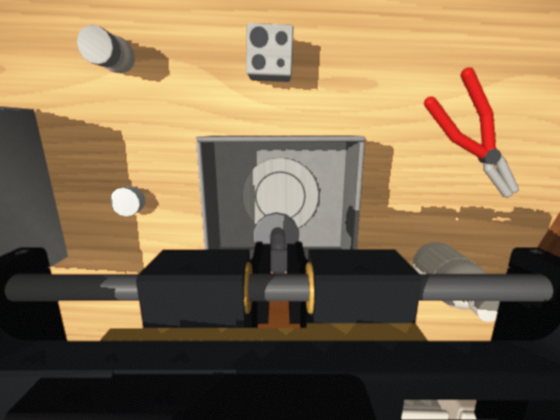

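The wrist view shows the turntable centred at (281,195) and the held pattern hanging straight at (278,245). I'll lower it.

Call:
move_arm(
  increments="0 2 -15 0 0 0 255;0 0 -30 0 0 0 255;0 0 -30 0 0 0 255;0 0 -25 0 0 0 255;0 0 -15 0 0 0 255;0 0 -8 0 0 0 255;0 0 -4 0 0 0 255;0 0 0 0 0 0 255",
)

```text
time: 9.07
position: [0.5799, 0.1801, 0.0325]
tool_rot: [0.062, -3.141, 0.0]
ft_force: [0.2, -0.1, -0.9]
grip_width: 0.109
grip_force: 12.0
```

Call:
move_arm(
  increments="0 0 -1 0 0 0 255;0 0 -1 0 0 0 255;0 0 -1 0 0 0 255;0 0 0 0 0 0 255;0 0 0 0 0 0 255;0 0 0 0 0 0 100;0 0 0 0 0 0 60;0 0 0 0 0 0 0",
)

```text
time: 9.73
position: [0.5801, 0.1803, 0.0299]
tool_rot: [-0.062, 3.141, 0.0]
ft_force: [-0.4, 0.1, -0.5]
grip_width: 0.257
grip_force: 0.0
```

Call:
move_arm(
  increments="0 0 0 0 0 0 0;0 0 0 0 0 0 0;0 0 0 0 0 0 0;0 0 5 0 0 0 0;0 0 15 0 0 0 0;0 0 30 0 0 0 0;0 0 38 0 0 0 0;0 0 38 0 0 0 0",
)

```text
time: 10.4
position: [0.5793, 0.1798, 0.1568]
tool_rot: [0.061, -3.139, 0.001]
ft_force: [0.8, 1.6, -0.4]
grip_width: 0.864
grip_force: 0.0
```

Run:
```python
from h import *
np.set_printoptions(precision=4,suppress=True)
p=ctrl.get_image("wrist"); X=cloud(p); f=p["frame"]; print(ctrl.get_state()["position"],ctrl.get_state()["grip_width"])
Y=X.reshape(-1,3);Q=Y[(abs(Y[:,0]-.58)<.04)&(abs(Y[:,1]-.18)<.04)&(Y[:,2]>.025)&(Y[:,2]<.07)];print("pattern",len(Q),Q.mean(0),Q.min(0),Q.max(0))
a=f[110:340,160:400];cv2.imwrite("pics/w4.png",cv2.resize(a,None,fx=2.5,fy=2.5)[:,:,::-1])
```

```text
[0.5843 0.1812 0.1661] 0.9047047971161697
pattern 252 [0.5761 0.1802 0.0575] [0.5637 0.1754 0.0448] [0.593  0.1853 0.0635]
```

View pics/w4.png

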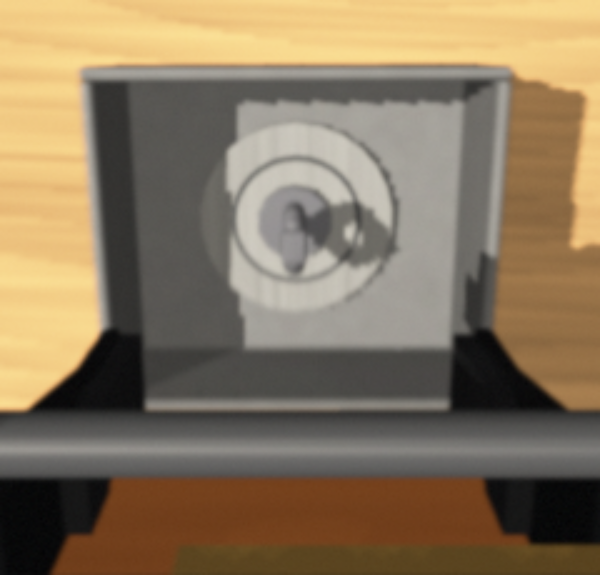

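The pattern stands centred on the turntable, with its foot concentric with the ring mark at (295,220). Now the lid.

Call:
move_arm(
  increments="0 0 35 0 0 0 255;0 0 35 0 0 0 255;0 -10 30 0 0 0 255;0 -15 20 0 0 0 255;20 -20 0 0 0 0 255;30 0 0 0 0 0 255;35 0 0 0 0 0 255;35 0 0 0 0 0 255",
)

```text
time: 11.12
position: [0.7013, 0.1354, 0.2768]
tool_rot: [-0.063, 3.139, 0.002]
ft_force: [0.2, 0.1, 0.7]
grip_width: 0.481
grip_force: 0.0
```

Call:
move_arm(
  increments="0 0 0 0 0 0 255;0 0 0 0 0 0 255;0 0 0 0 0 0 255;0 0 -30 0 0 0 255;0 0 -35 0 0 0 255;0 0 -25 0 0 0 255;0 0 -10 0 0 0 255;0 0 0 0 0 0 255",
)

```text
time: 11.78
position: [0.6976, 0.1357, 0.1743]
tool_rot: [0.063, -3.137, -0.001]
ft_force: [-0.1, 0.6, -0.7]
grip_width: 0.009
grip_force: 0.0
```

Call:
move_arm(
  increments="-18 0 0 0 0 0 255;-12 0 0 0 0 0 255;-14 0 -1 0 0 0 255;-14 0 -1 0 0 0 255;-14 0 -4 0 0 0 255;-13 0 -5 0 0 0 255;-12 0 -7 0 0 0 255;-12 0 -9 0 0 0 255",
)

```text
time: 12.45
position: [0.5927, 0.1355, 0.153]
tool_rot: [-0.061, 3.134, 0.005]
ft_force: [1.1, 0.2, 1.7]
grip_width: 0.004
grip_force: 0.6
```

Call:
move_arm(
  increments="-10 0 -10 0 0 0 255;-9 0 -11 0 0 0 255;-7 0 -12 0 0 0 255;-6 0 -13 0 0 0 255;-4 0 -12 0 0 0 255;-2 0 -10 0 0 0 255;0 0 -3 0 0 0 255;0 0 0 0 0 0 255",
)

```text
time: 13.12
position: [0.5531, 0.1352, 0.0777]
tool_rot: [0.062, -3.141, -0.0]
ft_force: [0.4, -0.5, -0.0]
grip_width: 0.005
grip_force: 0.0
```

Call:
move_arm(
  increments="0 0 -2 0 0 0 255;0 0 -2 0 0 0 255;0 0 -1 0 0 0 255;0 0 -1 0 0 0 255;0 0 -1 0 0 0 255;0 0 -1 0 0 0 255;0 0 0 0 0 0 255;0 0 0 0 0 0 255",
)

```text
time: 13.78
position: [0.553, 0.1351, 0.0697]
tool_rot: [-0.062, 3.141, -0.0]
ft_force: [-0.7, 0.1, 0.2]
grip_width: 0.006
grip_force: 0.0
```

Run:
```python
from h import *
np.set_printoptions(precision=4,suppress=True)
p=ctrl.get_image("scene"); X=cloud(p); save(p,"pics/s1.png"); np.savez("s1.npz",xyz=X)
r=ctrl.silhouettes("lid",p)
for q in r[:1]:
    Q=X[q["region"]];Q=Q[Q[:,2]>0.03]; print(q["score"],len(Q),Q.mean(0),Q.min(0),Q.max(0))
    for x in np.arange(.50,.68,.02):
        k=abs(Q[:,0]-x)<.01; print(round(x,2),np.median(Q[k,2]) if k.any() else None)
a=p["frame"][150:300,250:480];cv2.imwrite("pics/s1c.png",cv2.resize(a,None,fx=3,fy=3)[:,:,::-1])
```

```text
0.94 3116 [0.5921 0.1805 0.0885] [ 0.5091 -0.0512  0.063 ] [1.3729 0.2603 0.9448]
0.5 0.09691491997688417
0.52 0.09822099192197964
0.54 0.09509075092617575
0.56 0.09181092027159221
0.58 0.08771446462741495
0.6 0.08386732850056389
0.62 0.07995253850039163
0.64 0.07636238930848932
0.66 0.0736404868314745
0.68 None
```

View pics/s1c.png

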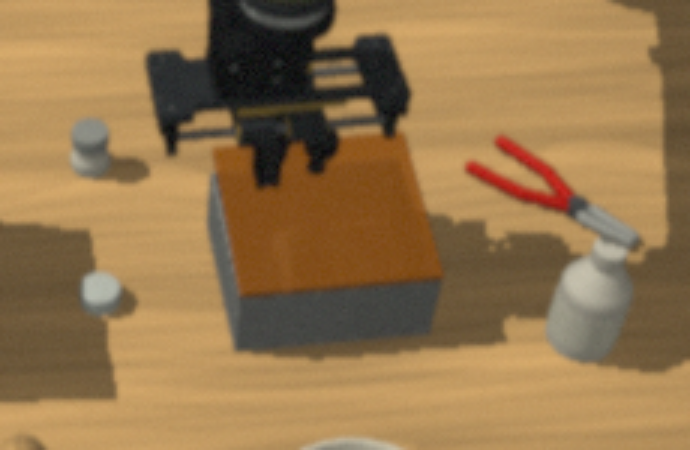

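Run:
```python
from h import *
np.set_printoptions(precision=4,suppress=True)
s=ctrl.get_state();print(s["position"],s["ft_force"],s["time"])
p=ctrl.get_image("scene");X=cloud(p)
Rm=rot(p["orientation"]);t=np.array(p["position"])
for P in (s["position"],[.553,.135,.092],[.54,.18,.108],[.65,.18,.073]):
    c=Rm.T@(np.array(P)-t);print(P,p["fx"]*c[0]/c[2]+p["cx"],p["fy"]*c[1]/c[2]+p["cy"],c[2])
m=(abs(X[...,0]-.55)<.03)&(abs(X[...,1]-.135)<.025)&(X[...,2]<.2)&(X[...,2]>.05)
for v in range(196,222,3): print(v,[tuple((X[v,u]*1000).round().astype(int)) for u in range(330,352,4)])
```

```text
[0.553  0.1352 0.0697] [ 0.4501  0.4091 -0.6993] 13.8833
[0.553  0.1352 0.0697] 337.0239718302255 216.47323938728243 1.2045722004494366
[0.553, 0.135, 0.092] 337.6236344230105 210.10752704135942 1.188709751103881
[0.54, 0.18, 0.108] 355.8424988013714 200.60259505153869 1.1880018793432239
[0.65, 0.18, 0.073] 362.682972670724 244.80583981131778 1.1358627095339446
196 [(np.int64(589), np.int64(106), np.int64(177)), (np.int64(592), np.int64(115), np.int64(178)), (np.int64(589), np.int64(124), np.int64(175)), (np.int64(559), np.int64(141), np.int64(145)), (np.int64(587), np.int64(143), np.int64(172)), (np.int64(589), np.int64(152), np.int64(173))]
199 [(np.int64(520), np.int64(121), np.int64(98)), (np.int64(553), np.int64(124), np.int64(130)), (np.int64(563), np.int64(131), np.int64(140)), (np.int64(561), np.int64(141), np.int64(137)), (np.int64(522), np.int64(160), np.int64(97)), (np.int64(525), np.int64(169), np.int64(100))]
202 [(np.int64(532), np.int64(119), np.int64(100)), (np.int64(546), np.int64(126), np.int64(113)), (np.int64(563), np.int64(132), np.int64(130)), (np.int64(562), np
[... 1111 characters left out ...]
 (np.int64(567), np.int64(143), np.int64(92)), (np.int64(567), np.int64(153), np.int64(91)), (np.int64(569), np.int64(162), np.int64(93))]
217 [(np.int64(571), np.int64(114), np.int64(89)), (np.int64(574), np.int64(123), np.int64(91)), (np.int64(575), np.int64(133), np.int64(91)), (np.int64(576), np.int64(142), np.int64(92)), (np.int64(575), np.int64(152), np.int64(90)), (np.int64(576), np.int64(161), np.int64(90))]
220 [(np.int64(581), np.int64(113), np.int64(89)), (np.int64(583), np.int64(122), np.int64(90)), (np.int64(582), np.int64(132), np.int64(89)), (np.int64(583), np.int64(141), np.int64(88)), (np.int64(582), np.int64(151), np.int64(87)), (np.int64(584), np.int64(160), np.int64(88))]
```

Call:
move_arm(
  increments="0 0 5 0 0 0 255;0 0 10 0 0 0 255;0 0 15 0 0 0 255;0 0 15 0 0 0 255;0 0 10 0 0 0 255;0 0 0 0 0 0 255;0 0 0 0 0 0 255;0 0 0 0 0 0 255",
)

```text
time: 14.6
position: [0.5526, 0.1352, 0.1243]
tool_rot: [0.062, -3.14, 0.0]
ft_force: [-0.7, -0.0, 0.5]
grip_width: 0.006
grip_force: 0.0
```

```bash
cat >> h.py <<'E'
def lid():
    p=ctrl.get_image("scene");X=cloud(p);q=ctrl.silhouettes("lid",p)[0];Q=X[q["region"]]
    for x in np.arange(.50,.68,.04):
        k=(abs(Q[:,0]-x)<.01)&(abs(Q[:,1]-.21)<.04)&(Q[:,2]<.3); print(round(x,2),np.median(Q[k,2]).round(4) if k.any() else None)
    return p,X
E
python3 - <<'E'
from h import *
np.set_printoptions(precision=4,suppress=True)
p,X=lid()
print(ctrl.get_state()["position"])
m=(abs(X[...,0]-.56)<.03)&(abs(X[...,1]-.135)<.02)&(X[...,2]<.3)
for v in range(180,222,3): print(v,[tuple((X[v,u]*1000).round().astype(int).tolist()) for u in range(334,350,4)])
E
```

```text
0.5 None
0.54 None
0.58 None
0.62 None
0.66 None
[0.5523 0.1351 0.1238]
180 [(589, 112, 224), (564, 126, 201), (563, 136, 199), (563, 145, 198)]
183 [(358, 161, 0), (562, 127, 189), (559, 137, 186), (563, 145, 189)]
186 [(414, 150, 41), (563, 128, 181), (559, 138, 177), (559, 147, 176)]
189 [(426, 148, 42), (563, 128, 172), (560, 138, 168), (430, 179, 44)]
192 [(435, 147, 40), (565, 129, 164), (562, 139, 161), (440, 178, 42)]
195 [(451, 144, 44), (563, 130, 152), (449, 166, 40), (451, 176, 41)]
198 [(518, 131, 99), (517, 141, 97), (521, 150, 101), (520, 160, 99)]
201 [(525, 130, 96), (527, 139, 97), (530, 149, 99), (527, 159, 96)]
204 [(538, 128, 98), (538, 138, 98), (540, 147, 99), (538, 157, 96)]
207 [(545, 127, 95), (542, 138, 92), (546, 146, 95), (544, 157, 92)]
210 [(553, 126, 94), (551, 136, 91), (553, 146, 91), (558, 154, 96)]
213 [(559, 125, 89), (561, 135, 91), (564, 144, 93), (565, 153, 93)]
216 [(570, 124, 90), (571, 133, 90), (572, 143, 90), (574, 152, 92)]
219 [(579, 123, 89), (581, 132, 90), (583, 141, 92), (578, 152, 86)]
```

Call:
move_arm(
  increments="-15 0 -25 0 0 0 255;0 0 -20 0 0 0 255;0 0 -10 0 0 0 255;0 0 -4 0 0 0 255;0 0 -3 0 0 0 255;0 0 -3 0 0 0 255;0 0 -2 0 0 0 255;0 0 0 0 0 0 255",
)

```text
time: 15.37
position: [0.5386, 0.1352, 0.058]
tool_rot: [-0.062, 3.14, 0.0]
ft_force: [-0.1, 0.8, 0.5]
grip_width: 0.01
grip_force: 0.0
```

Run:
```python
from h import *
np.set_printoptions(precision=4,suppress=True)
p=ctrl.get_image("scene");X=cloud(p)
print(ctrl.get_state()["position"],ctrl.get_state()["ft_force"])
for v in range(195,240,4): print(v,[tuple((X[v,u]*1000).round().astype(int).tolist()) for u in (334,338,342,346,380)])
```

```text
[0.5386 0.1353 0.0582] [0.7438 0.5651 0.281 ]
195 [(578, 117, 168), (576, 127, 165), (548, 143, 137), (575, 146, 163), (416, 280, 0)]
199 [(548, 125, 126), (548, 134, 124), (547, 144, 123), (455, 177, 30), (514, 248, 83)]
203 [(554, 124, 118), (543, 136, 106), (549, 145, 112), (523, 161, 84), (528, 245, 83)]
207 [(547, 127, 97), (546, 137, 95), (535, 149, 83), (535, 159, 82), (542, 242, 83)]
211 [(549, 127, 86), (546, 138, 82), (548, 147, 83), (551, 156, 85), (555, 239, 83)]
215 [(561, 126, 84), (560, 136, 82), (559, 146, 80), (559, 155, 80), (565, 237, 80)]
219 [(568, 125, 77), (572, 134, 81), (571, 144, 79), (573, 153, 81), (582, 233, 83)]
223 [(583, 123, 79), (584, 132, 80), (586, 141, 81), (586, 151, 80), (591, 232, 79)]
227 [(596, 121, 80), (597, 130, 80), (596, 140, 78), (599, 149, 81), (605, 229, 80)]
231 [(607, 119, 78), (609, 128, 79), (609, 138, 79), (608, 148, 76), (615, 227, 78)]
235 [(616, 118, 74), (620, 127, 78), (621, 136, 78), (622, 145, 78), (625, 225, 75)]
239 [(630, 116, 76), (629, 126, 73), (631, 135, 76), (630, 144, 74), (637, 223, 74)]
```

Call:
move_arm(
  increments="0 0 -2 0 0 0 255;0 0 -2 0 0 0 255;0 0 -2 0 0 0 255;0 0 -1 0 0 0 255;0 0 -1 0 0 0 255;0 0 -1 0 0 0 255;0 0 0 0 0 0 255;0 0 0 0 0 0 255",
)

```text
time: 16.08
position: [0.538, 0.1353, 0.0491]
tool_rot: [0.062, -3.141, -0.001]
ft_force: [-2.7, 0.2, 3.9]
grip_width: 0.009
grip_force: 2.3
```

Call:
move_arm(
  increments="0 0 -1 0 0 0 255;0 0 -1 0 0 0 255;0 0 -1 0 0 0 255;0 0 0 0 0 0 255;0 0 0 0 0 0 255;0 0 0 0 0 0 255;0 0 0 0 0 0 255;0 0 0 0 0 0 255",
)

```text
time: 16.75
position: [0.538, 0.1353, 0.0488]
tool_rot: [0.062, -3.14, -0.003]
ft_force: [-8.9, -2.2, 22.8]
grip_width: 0.006
grip_force: 11.5
```

Run:
```python
from h import *
p=ctrl.get_image("scene");X=cloud(p);save(p,"pics/s2.png")
print(ctrl.get_state()["position"],ctrl.get_state()["ft_force"])
for v in range(199,245,5): print(v,[tuple((X[v,u]*1000).round().astype(int).tolist()) for u in range(374,388,3)])
```

```text
[0.53802077 0.13532545 0.0487814 ] [-9.34087043 -1.86365731 22.77688459]
199 [(430, 260, 0), (431, 268, 0), (435, 275, 4), (431, 285, -1), (435, 292, 2)]
204 [(523, 232, 75), (522, 240, 74), (523, 247, 74), (521, 255, 72), (454, 288, 3)]
209 [(541, 228, 76), (538, 237, 72), (544, 242, 78), (538, 252, 71), (472, 284, 2)]
214 [(558, 224, 77), (554, 233, 72), (555, 240, 72), (559, 247, 76), (558, 255, 74)]
219 [(571, 222, 73), (1373, -51, 945), (577, 235, 78), (572, 244, 71), (577, 250, 77)]
224 [(591, 218, 76), (588, 226, 73), (589, 233, 74), (591, 240, 75), (591, 247, 74)]
229 [(605, 215, 75), (608, 222, 77), (604, 230, 72), (607, 236, 75), (608, 243, 76)]
234 [(621, 212, 75), (620, 220, 73), (623, 226, 76), (621, 233, 74), (622, 240, 74)]
239 [(636, 209, 75), (637, 216, 76), (638, 223, 75), (636, 230, 73), (638, 237, 75)]
244 [(647, 207, 70), (648, 214, 71), (647, 221, 69), (648, 228, 69), (646, 236, 66)]
```

The lid reads flat at z≈0.074 with 23 N pressing, so it's shut. The shut fingertips turn out to lie about 24 mm behind the reported TCP. Now I'll lift off, open, and measure the knob.

Call:
move_arm(
  increments="0 0 5 0 0 0 255;0 0 25 0 0 0 255;0 0 38 0 0 0 100;0 0 38 0 0 0 100;0 0 38 0 0 0 100;10 -25 30 0 0 0 100;10 -38 5 0 0 0 100;10 -38 0 0 0 0 100",
)

```text
time: 17.47
position: [0.5702, 0.0346, 0.2278]
tool_rot: [-0.068, 3.135, 0.003]
ft_force: [0.3, -1.3, -0.6]
grip_width: 0.376
grip_force: 0.0
```

Call:
move_arm(
  increments="15 -38 0 0 0 0 100;15 -38 0 0 0 0 100;15 -38 0 0 0 0 100;15 -38 0 0 0 0 100;15 -20 0 0 0 0 100;0 -10 0 0 0 0 100;0 0 0 0 0 0 100;0 0 0 0 0 0 100",
)

```text
time: 18.13
position: [0.6426, -0.1475, 0.2241]
tool_rot: [0.061, -3.14, -0.001]
ft_force: [-0.4, 1.0, 0.2]
grip_width: 0.605
grip_force: 0.0
```

Run:
```python
from h import *
np.set_printoptions(precision=4,suppress=True)
s=ctrl.get_state();print(s["position"],s["time"],s["grip_width"])
p=ctrl.get_image("wrist");X=cloud(p);save(p,"pics/w5.png");np.savez("w5.npz",xyz=X,f=p["frame"])
for t in ["knob_grip","round_key_top","square_key_top","bar_key"]:
    print(t,[(np.round(r["centre"],4),round(r["score"],2)) for r in ctrl.find_in(t,p)[:3]])
q=ctrl.get_image("scene");Z=cloud(q);np.savez("s3.npz",xyz=Z,f=q["frame"])
pt=np.array(s["position"])
Q=Z.reshape(-1,3);Q=Q[(np.abs(Q[:,:2]-pt[:2])<[.03,.07]).all(1)&(Q[:,2]>.15)&(Q[:,2]<.6)];z=np.sort(Q[:,2]);print("finger low",z[:12]-pt[2])
Y=X.reshape(-1,3);n=np.array([.027,-.5,.8656]);
m=(abs(Y[:,0]-.586)<.09)&(abs(Y[:,1]+.17)<.075);Q=Y[m]
h=Q@n;d=np.histogram(h,bins=np.arange(.15,.24,.003));print(d[0],d[1][:1])
```

```text
[ 0.6426 -0.1475  0.2241] 18.1333 0.60503683293085
knob_grip [(array([ 0.5874, -0.1421,  0.1162]), 0.73)]
round_key_top [(array([ 0.5869, -0.2155,  0.0677]), 0.65)]
square_key_top [(array([ 0.5346, -0.2146,  0.0693]), 0.89)]
bar_key [(array([ 0.6397, -0.2083,  0.0736]), 0.68)]
finger low [0.0263 0.027  0.0276 0.028  0.0282 0.0282 0.0288 0.029  0.0291 0.0298
 0.0301 0.0302]
[    0     0     0     0  1113 15202   590   919   632   605   230   833
    40    47    43    44    47    50    66   474    60     0     0     0
     0     0     0     0     0] [0.15]
```

View pics/w5.png

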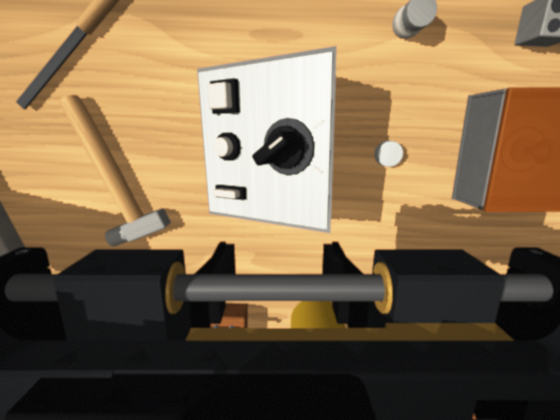

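```bash
python3 - <<'E'
from h import *
np.set_printoptions(precision=4,suppress=True)
z=np.load("w5.npz");Y=z["xyz"].reshape(-1,3);f=z["f"].reshape(-1,3)
m=(abs(Y[:,0]-.586)<.1)&(abs(Y[:,1]+.17)<.08);P=Y[m];C=f[m]
n=np.array([.027,-.5,.8656]);Q=P[abs(P@n-.166)<.004]
for _ in range(3):
    c=Q.mean(0);n=np.linalg.svd(Q-c,full_matrices=False)[2][2];n*=np.sign(n[2]);Q=Q[abs((Q-c)@n)<.003]
print("n",n,"d",n@c,np.degrees(np.arccos(n[2])))
dx=np.array([0,0,1])-n[2]*n;dx/=np.linalg.norm(dx)   # desk x uphill on panel
dy=np.cross(n,dx);print("dx",dx,"dy",dy)
q2=np.c_[Q@dx,Q@dy].astype(np.float32);print("panel rect",cv2.minAreaRect(q2))
h=P@n-n@c;top=(h>.038)&(h<.047);A=P[top];a2=np.c_[A@dx,A@dy].astype(np.float32)
r=cv2.minAreaRect(a2);print("bar",len(A),A.mean(0),r,"h",np.median(h[top]))
o=(np.array(r[0])[0]*dx+np.array(r[0])[1]*dy+(n@c+.043)*n);print("bar top centre",o)
D=P[(h>.008)&(h<.016)&(np.linalg.norm(P-o,axis=1)<.06)];print("disc",cv2.minEnclosingCircle(np.c_[D@dx,D@dy].astype(np.float32)),len(D))
K=(h>.014)&(h<.022)
for k,x in (("sq",.534),("rd",.587),("bar",.64)):
    B=P[K&(abs(P[:,0]-x)<.024)&(P[:,1]<-.19)];rr=cv2.minAreaRect(np.c_[B@dx,B@dy].astype(np.float32));print(k,len(B),B.mean(0),rr, rr[0][0]*dx+rr[0][1]*dy+(n@c+.018)*n)
b=C[top].sum(1)>300;print("white",b.sum(),A[b].mean(0) if b.any() else 0)
E
python3 -c "
import cv2;a=cv2.imread('pics/w5.png')[100:200,200:350];cv2.imwrite('pics/w5c.png',cv2.resize(a,None,fx=5,fy=5,interpolation=cv2.INTER_CUBIC))"
```

```text
n [ 0.0265 -0.4985  0.8665] d 0.16573815549682377 29.947337794380438
dx [-0.0459  0.8653  0.4992] dy [-0.9986 -0.053   0.    ]
panel rect ((-0.1365305781364441, -0.5753003358840942), (0.17415399849414825, 0.18066218495368958), 0.2623240649700165)
bar 598 [ 0.5838 -0.1564  0.1326] ((-0.09784232079982758, -0.57508784532547), (0.041516222059726715, 0.01432458870112896), 35.37059783935547) h 0.042856988158230205
bar top centre [ 0.5843 -0.1582  0.132 ]
disc ((-0.098006471991539, -0.5751111507415771), 0.02208981104195118) 643
sq 502 [ 0.5329 -0.2166  0.0709] ((-0.17801640927791595, -0.520423412322998), (0.02622429095208645, 0.02613656409084797), 0.7270935773849487) [ 0.5327 -0.218   0.0703]
rd 246 [ 0.5874 -0.2137  0.0707] ((-0.17762936651706696, -0.5755677223205566), (0.020939750596880913, 0.02061469294130802), 50.57716751098633) [ 0.5878 -0.2148  0.0705]
bar 177 [ 0.6419 -0.2103  0.0708] ((-0.1775098592042923, -0.6301960945129395), (0.009392250329256058, 0.03381422162055969), 89.086181640625) [ 0.6423 -0.2118  0.0706]
white 104 [ 0.5827 -0.158   0.1322]
```

View pics/w5c.png

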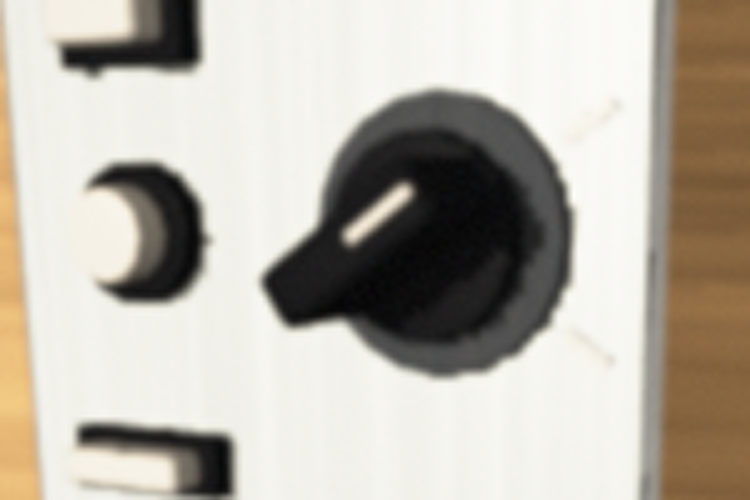

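The crop shows the bar's white line at (380,210), pointing to the upper-right mark (600,115). The far mark is at (595,350), so clockwise turns the line downward. All the sizes match what was given. Now the approach pose.

```bash
cat >> h.py <<'E'
n=np.array([.0265,-.4985,.8665]);n/=np.linalg.norm(n)
dx=np.array([0,0,1])-n[2]*n;dx/=np.linalg.norm(dx);dy=np.cross(n,dx)
O=np.array([.5843,-.1582,.1320])  # h=43mm
def tgt(ang): # tool y at angle ang (deg) from dx toward dy, tool z=-n
    y=np.cos(np.radians(ang))*dx+np.sin(np.radians(ang))*dy
    return np.c_[np.cross(y,-n),y,-n]
def delta(P,ang):
    s=ctrl.get_state();T=rot(s["tool_rot"]);
    return (np.array(P)-s["position"])*1000,np.degrees(R.from_matrix(tgt(ang)@T.T).as_rotvec())
E
python3 - <<'E'
from h import *
np.set_printoptions(precision=3,suppress=True)
s=ctrl.get_state();print(s["joint_positions"],s["position"],rot(s["tool_rot"])[:,1])
for a in (-54.6,125.4,0): print(a,*delta(O+.037*n,a))
E
```

```text
[-0.365  0.392  0.743  1.408 -0.265  1.442  1.986] [ 0.643 -0.146  0.225] [-0.042  0.999  0.001]
-54.6 [-57.849 -30.661 -60.944] [ 26.853  15.592 -52.664]
125.4 [-57.849 -30.661 -60.944] [ 18.345 -31.909 122.6  ]
0 [-57.849 -30.661 -60.944] [29.854  1.448  0.643]
```

Call:
move_arm(
  increments="-6 -3 0 2.69 1.56 -5.27 100;-6 -3 0 2.69 1.56 -5.27 100;-6 -3 0 2.69 1.56 -5.27 100;-6 -3 0 2.69 1.56 -5.27 100;-6 -3 0 2.69 1.56 -5.27 100;-6 -3 0 2.69 1.56 -5.27 100;-6 -3 0 2.69 1.56 -5.27 100;-6 -3 0 2.69 1.56 -5.27 100",
)

```text
time: 19.1
position: [0.5953, -0.1712, 0.225]
tool_rot: [-1.004, -2.705, -0.547]
ft_force: [-0.3, -0.8, -1.2]
grip_width: 0.604
grip_force: 0.0
```

Call:
move_arm(
  increments="-6 -3 -5 2.69 1.56 -5.27 100;-4 -3 -10 2.69 1.56 -5.27 100;0 -1 -15 0 0 0 100;0 0 -15 0 0 0 100;0 0 -10 0 0 0 100;0 0 -6 0 0 0 100;0 0 0 0 0 0 100;0 0 0 0 0 0 100",
)

```text
time: 19.77
position: [0.5856, -0.1774, 0.1637]
tool_rot: [-1.223, -2.534, -0.659]
ft_force: [-0.3, -0.2, 0.1]
grip_width: 0.61
grip_force: 0.0
```

Run:
```python
from h import *
np.set_printoptions(precision=4,suppress=True)
s=ctrl.get_state();print(s["joint_positions"],s["position"],s["time"])
w=ctrl.get_image("wrist");s=ctrl.get_state();T=rot(s["tool_rot"]);save(w,"pics/w6.png")
print("cam in tool",T.T@(np.array(w["position"])-s["position"]))
print("delta",*delta(O+.037*n,-54.6))
q=ctrl.get_image("scene");Z=cloud(q).reshape(-1,3);c=Z-s["position"]
k=(np.abs(c@T[:,0])<.02)&(np.abs(c@T[:,1])<.055)&(c@T[:,2]>-.08)&(c@T[:,2]<.03);print("tool z of tips",np.sort((c@T[:,2])[k])[-15:],k.sum())
```

```text
[-0.0237  0.591   0.8006  1.4306 -0.7623  1.7048  1.5007] [ 0.5856 -0.1774  0.1637] 19.7667
cam in tool [ 0.0768  0.0005 -0.1863]
delta [-0.4604  1.3502 -0.2123] [-0.0057 -0.0559  0.0023]
tool z of tips [-0.0301 -0.0299 -0.0298 -0.0294 -0.0291 -0.029  -0.0287 -0.0285 -0.0278
 -0.0277 -0.0274 -0.027  -0.0262 -0.0243 -0.0242] 148
```

Call:
move_arm(
  increments="-0.5 6 -10 0 0 0 100;-0.5 8 -13 0 0 0 100;-0.5 8 -13 0 0 0 100;-0.5 7 -12 0 0 0 100;-0.5 5 -9 0 0 0 100;0 3 -5.5 0 0 0 100;0 2.3 -4 0 0 0 100;0 0 0 0 0 0 100",
)

```text
time: 20.53
position: [0.5823, -0.1388, 0.0966]
tool_rot: [-1.227, -2.532, -0.659]
ft_force: [-0.0, -0.8, -0.6]
grip_width: 0.608
grip_force: 0.0
```

Run:
```python
from h import *
np.set_printoptions(precision=4,suppress=True)
s=ctrl.get_state();print(s["ft_force"],"delta",*delta(O-.041*n,-54.6))
```

```text
[-0.0311 -0.8101 -0.6335] delta [ 0.8958  1.0867 -0.0802] [-0.0526 -0.1672  0.104 ]
```

Call:
move_arm(
  increments="1 1 0 0 0 0 255;0 0 0 0 0 0 255;0 0 0 0 0 0 255;0 0 0 0 0 0 255;0 0 0 0 0 0 255;0 0 0 0 0 0 255;0 0 0 0 0 0 255;0 0 0 0 0 0 255",
  grip_force=35,
)

```text
time: 21.2
position: [0.5831, -0.139, 0.0972]
tool_rot: [-1.229, -2.532, -0.658]
ft_force: [-1.2, -0.9, 0.5]
grip_width: 0.161
grip_force: 35.0
```

Run:
```python
from h import *
np.set_printoptions(precision=4,suppress=True)
s=ctrl.get_state();print(s["ft_force"],s["torque"],s["grip_width"]*87,s["grip_force"])
print("rot row",-n*6.3,"delta",*delta(O-.041*n,-54.6-69))
```

```text
[-1.1993 -0.9439  0.5103] [-0.6939  0.3162 -0.0421] 14.012660361604958 34.9831223487854
rot row [-0.1669  3.1405 -5.4589] delta [ 0.1564  1.2474 -0.6892] [ -1.8664  34.2386 -59.6036]
```

Call:
move_arm(
  increments="0 0 0 -0.15 2.85 -4.97 255;0 0 0 -0.15 2.85 -4.97 255;0 0 0 -0.15 2.85 -4.97 255;0 0 0 -0.15 2.85 -4.97 255;0 0 0 -0.15 2.85 -4.97 255;0 0 0 -0.15 2.85 -4.97 255;0 0 0 -0.15 2.85 -4.97 255;0 0 0 -0.15 2.85 -4.97 255",
)

```text
time: 21.87
position: [0.585, -0.1386, 0.0973]
tool_rot: [-2.034, -1.772, -0.448]
ft_force: [2.9, -0.2, -0.8]
grip_width: 0.158
grip_force: 35.0
```

Call:
move_arm(
  increments="0 0 0 -0.15 2.85 -4.97 255;0 0 0 -0.15 2.85 -4.97 255;0 0 0 -0.15 2.85 -4.97 255;0 0 0 -0.15 2.85 -4.97 255;0 0 0 0 0 0 255;0 0 0 0 0 0 255;0 0 0 0 0 0 255;0 0 0 0 0 0 255",
)

```text
time: 22.53
position: [0.5859, -0.1389, 0.0971]
tool_rot: [-2.31, -1.32, -0.326]
ft_force: [5.8, -0.8, -3.0]
grip_width: 0.156
grip_force: 35.0
```

Run:
```python
from h import *
np.set_printoptions(precision=4,suppress=True)
s=ctrl.get_state();print(s["ft_force"],s["torque"],s["grip_width"]*87,s["joint_positions"])
print("delta",*delta(O-.041*n,-54.6-69))
```

```text
[ 5.8443 -0.8076 -2.9517] [-1.1755 -0.9355 -0.6615] 13.598019360748388 [-0.2055  0.6899  0.9829  1.5612 -0.9042  1.6439  0.3958]
delta [-2.6881  1.1301 -0.6709] [0.1088 0.3706 0.0584]
```

Call:
move_arm(
  increments="0 0 0 0 0 0 100;0 0 0 0 0 0 100;0 0 0 0 0 0 100;0 0 0 0 0 0 100;0 0 0 0 0 0 100;0 0 0 0 0 0 100;0 -2 4 0 0 0 100;0 -5 9 0 0 0 100",
)

```text
time: 23.2
position: [0.5831, -0.1445, 0.1097]
tool_rot: [-2.305, -1.318, -0.32]
ft_force: [1.1, 0.1, -0.2]
grip_width: 0.593
grip_force: 0.0
```

Call:
move_arm(
  increments="0.5 -10 18 0 0 0 255;0.5 -15 25 0 0 0 255;0.5 -15 25 0 0 0 255;0.5 -5 9 0 0 0 255;0 0 0 0 0 0 255;0 0 0 0 0 0 255;0 0 0 0 0 0 255;0 0 0 0 0 0 255",
)

```text
time: 23.87
position: [0.5853, -0.1889, 0.1858]
tool_rot: [-2.305, -1.317, -0.32]
ft_force: [-0.7, 0.2, -1.0]
grip_width: 0.083
grip_force: 0.0
```

```bash
cat > k.py <<'E'
from h import *
np.set_printoptions(precision=4,suppress=True)
def knob(name):
    p=ctrl.get_image(name);X=cloud(p).reshape(-1,3);h=X@n-.1657
    A=X[(h>.036)&(h<.049)&(np.linalg.norm(X-O,axis=1)<.03)]
    if len(A)>20:
        r=cv2.minAreaRect(np.c_[A@dx,A@dy].astype(np.float32));e=np.linalg.svd(np.c_[A@dx,A@dy]-[[(A@dx).mean(),(A@dy).mean()]])[2][0]
        print(name,len(A),r,np.degrees(np.arctan2(e[1],e[0])))
    else: print(name,len(A))
    return p
E
python3 - <<'E'
from k import *
w=knob("wrist");knob("scene");knob("top");save(w,"pics/w7.png")
s=ctrl.get_state();print(s["position"],s["time"],s["grip_width"],s["joint_positions"])
RK=np.array([.5878,-.2148,.0705]);print("to round h+20mm tip",*delta(RK+(.020-.024)*n,-123.6))
print("tool x",rot(s["tool_rot"])[:,0])
E
```

```text
wrist 686 ((-0.09822957217693329, -0.5760571360588074), (0.013524639420211315, 0.041291940957307816), 56.340267181396484) 145.71910660470365
scene 93 ((-0.09867572039365768, -0.5760271549224854), (0.01491552498191595, 0.043729860335588455), 56.97217559814453) -32.49727912222534
top 90 ((-0.10026083886623383, -0.5767237544059753), (0.01609099470078945, 0.04249119758605957), 56.64801788330078) 143.22556564520923
[ 0.5854 -0.1894  0.1863] 24.0167 0.022790079745593623 [-0.11    0.6687  1.0102  1.3924 -0.866   1.8143  0.3614]
to round h+20mm tip [   2.3262  -23.3757 -119.274 ] [-0.0747  0.0374 -0.0506]
tool x [0.5134 0.75   0.4171]
```

The knob now reads -33.5°, a turn of 69°, and it holds after release. Next, the round key.

Call:
move_arm(
  increments="1 -15 -9 0 0 0 255;1 -20 -11 0 0 0 255;1 -20 -11 0 0 0 255;1 -13 -8 0 0 0 255;0 10 -18 0 0 0 255;-0.5 12 -21 0 0 0 255;-0.5 12 -21 0 0 0 255;-0.5 6 -10 0 0 0 255",
)

```text
time: 24.68
position: [0.5873, -0.2157, 0.0752]
tool_rot: [-2.303, -1.317, -0.319]
ft_force: [0.1, 0.0, 0.1]
grip_width: 0.007
grip_force: 0.0
```

Call:
move_arm(
  increments="0 4.5 -9 0 0 0 255;0 0 0 0 0 0 255;0 0 0 0 0 0 255;0 0 0 0 0 0 255;0 0 0 0 0 0 255;0 0 0 0 0 0 255;0 0 0 0 0 0 255;0 0 0 0 0 0 255",
)

```text
time: 25.35
position: [0.5882, -0.2144, 0.0696]
tool_rot: [-2.308, -1.318, -0.322]
ft_force: [-0.2, 0.1, -0.5]
grip_width: 0.002
grip_force: 0.0
```

Run:
```python
from h import *
np.set_printoptions(precision=4,suppress=True)
s=ctrl.get_state();RK=np.array([.5878,-.2148,.0705]);print(s["ft_force"],"to h+10",*delta(RK+(.010-.024)*n,-123.6))
w=ctrl.get_image("wrist");save(w,"pics/w8.png")
q=ctrl.get_image("scene");Z=cloud(q).reshape(-1,3);T=rot(s["tool_rot"]);c=Z-s["position"]
k=(np.abs(c@T[:,0])<.02)&(np.abs(c@T[:,1])<.03)&(c@T[:,2]>-.05)&(c@T[:,2]<-.01);print("tips",np.sort((c@T[:,2])[k])[-12:],k.sum())
```

```text
[-0.2273  0.1432 -0.4612] to h+10 [ -0.7308   6.6042 -11.2766] [0.0081 0.1528 0.0231]
tips [-0.0285 -0.0284 -0.0284 -0.0283 -0.0278 -0.0277 -0.0273 -0.0273 -0.0271
 -0.027  -0.0269 -0.0264] 92
```

Call:
move_arm(
  increments="-0.5 3.5 -6 0 0 0 255;-0.5 3.5 -6 0 0 0 255;0 2 -3 0 0 0 255;0 1.5 -3 0 0 0 255;0 1 -1.7 0 0 0 255;0 1 -1.7 0 0 0 255;0 0.5 -0.9 0 0 0 255;0 0 0 0 0 0 255",
)

```text
time: 26.12
position: [0.5869, -0.2009, 0.0474]
tool_rot: [-2.307, -1.318, -0.322]
ft_force: [-1.1, -0.3, 4.6]
grip_width: 0.009
grip_force: 1.7
```

Call:
move_arm(
  increments="0 0.5 -0.9 0 0 0 255;0 0.5 -0.9 0 0 0 255;0 0.5 -0.9 0 0 0 255;0 0.5 -0.9 0 0 0 255;0 0 0 0 0 0 255;0 0 0 0 0 0 255;0 0 0 0 0 0 255;0 0 0 0 0 0 255",
)

```text
time: 26.78
position: [0.587, -0.2001, 0.0452]
tool_rot: [-2.308, -1.318, -0.323]
ft_force: [-1.5, -2.3, 10.6]
grip_width: 0.003
grip_force: 5.2
```

Call:
move_arm(
  increments="0 0.5 -0.9 0 0 0 255;0 0 0 0 0 0 255;0 0 0 0 0 0 255;0 0 0 0 0 0 255;0 -2 3.5 0 0 0 255;0 -6 10 0 0 0 255;0 -8 14 0 0 0 255;0 -4 7 0 0 0 255",
)

```text
time: 27.45
position: [0.5874, -0.2203, 0.0785]
tool_rot: [-2.31, -1.318, -0.322]
ft_force: [-1.0, 0.4, 0.1]
grip_width: 0.003
grip_force: 0.0
```

Run:
```python
from h import *
np.set_printoptions(precision=4,suppress=True)
s=ctrl.get_state();SK=np.array([.5327,-.218,.0703]);print(s["ft_force"],"to h+15",*delta(SK+(.015-.024)*n,-123.6),s["joint_positions"])
p=ctrl.get_image("top");X=cloud(p).reshape(-1,3);h=X@n-.1657
for c in ([.5878,-.2148,.0705],SK,[.6423,-.2118,.0706]):
    k=(np.linalg.norm(X-np.array(c),axis=1)<.010)&(h<.03);print("key h",np.median(h[k]),k.sum())
```

```text
[-0.9518  0.3531  0.0734] to h+15 [-54.9364   6.815  -15.9945] [0.1015 0.1908 0.0561] [-0.036   0.7954  0.9547  1.4404 -0.9219  1.7003  0.4793]
key h 0.017771369056287734 35
key h nan 0
key h 0.017418530190133313 23
  return _methods._mean(a, axis=axis, dtype=dtype,
  ret = ret.dtype.type(ret / rcount)
```

Call:
move_arm(
  increments="-10 -0.5 0 0 0 0 255;-15 -0.5 0 0 0 0 255;-15 -0.5 0 0 0 0 255;-10 0 0 0 0 0 255;-5 2 -4 0 0 0 255;0 3 -6 0 0 0 255;0 3.3 -6 0 0 0 255;0 0 0 0 0 0 255",
)

```text
time: 28.17
position: [0.5323, -0.2095, 0.0592]
tool_rot: [-2.304, -1.319, -0.32]
ft_force: [-0.8, 1.4, -0.2]
grip_width: 0.01
grip_force: 0.0
```

Call:
move_arm(
  increments="0 0 0 0 0 0 255;0 2 -3.5 0 0 0 255;0 2 -3.5 0 0 0 255;0 1 -1.7 0 0 0 255;0 0.5 -0.9 0 0 0 255;0 0 0 0 0 0 255;0 0 0 0 0 0 255;0 0 0 0 0 0 255",
)

```text
time: 28.83
position: [0.5321, -0.2064, 0.0514]
tool_rot: [-2.308, -1.318, -0.322]
ft_force: [0.2, 0.1, 0.8]
grip_width: 0.008
grip_force: 0.0
```

Run:
```python
from h import *
np.set_printoptions(precision=4,suppress=True)
s=ctrl.get_state();SK=np.array([.5327,-.218,.0703]);d=delta(SK+(0-.024)*n,-123.6);print(s["ft_force"],"to contact",*d,"along",d[0]@dx,d[0]@dy,d[0]@n)
```

```text
[0.1873 0.1236 0.7515] to contact [ 0.0047  0.3613 -1.9431] [-0.0014  0.1253  0.0141] along -0.6575793118446887 -0.023853351725539245 -1.8636887075086694
```

Near contact. Next is the press, about 8 mm in all.

Call:
move_arm(
  increments="0 1 -1.7 0 0 0 255;0 1 -1.7 0 0 0 255;0 0.5 -0.9 0 0 0 255;0 0.5 -0.9 0 0 0 255;0 0.5 -0.9 0 0 0 255;0 0.5 -0.9 0 0 0 255;0 0 0 0 0 0 255;0 0 0 0 0 0 255",
)

```text
time: 29.5
position: [0.5321, -0.203, 0.0453]
tool_rot: [-2.308, -1.318, -0.322]
ft_force: [-1.0, -2.7, 7.4]
grip_width: 0.005
grip_force: 3.7
```

Call:
move_arm(
  increments="0 0.5 -0.9 0 0 0 255;0 0.5 -0.9 0 0 0 255;0 0 0 0 0 0 255;0 0 0 0 0 0 255;0 0 0 0 0 0 255;0 0 0 0 0 0 255;0 0 0 0 0 0 255;0 0 0 0 0 0 255",
)

```text
time: 30.17
position: [0.5321, -0.203, 0.0452]
tool_rot: [-2.309, -1.318, -0.324]
ft_force: [-1.9, -5.0, 14.6]
grip_width: 0.006
grip_force: 7.3
```

Call:
move_arm(
  increments="0 -2 3.5 0 0 0 255;0 -6 10 0 0 0 255;0 -12 20 0 0 0 255;0 -15 27 0 0 0 255;0 -15 27 0 0 0 255;0 -5 10 0 0 0 255;0 0 0 0 0 0 255;0 0 0 0 0 0 255",
)

```text
time: 30.83
position: [0.532, -0.256, 0.1395]
tool_rot: [-2.307, -1.318, -0.322]
ft_force: [0.4, 1.5, -0.4]
grip_width: -0.0
grip_force: 0.0
```

Run:
```python
from k import *
knob("wrist");p=knob("scene");save(p,"pics/end.png");X=cloud(p).reshape(-1,3);h=X@n-.1657
for c in ([.5327,-.218,.0703],[.5878,-.2148,.0705],[.6423,-.2118,.0706]):
    k=(np.linalg.norm(X-np.array(c),axis=1)<.009)&(h<.03);print("key h",np.median(h[k]),k.sum())
k=(abs(X[:,0]-.525)<.012)&(abs(X[:,1]-.22)<.03)&(X[:,2]>.03);print("lid edge z",np.median(X[k,2]),ctrl.get_state()["time"],ctrl.get_state()["position"])
```

```text
wrist 987 ((-0.09874047338962555, -0.575530469417572), (0.013510300777852535, 0.04112508147954941), 56.509273529052734) 146.0181231353271
scene 90 ((-0.0987018421292305, -0.5769984126091003), (0.015448280610144138, 0.04249422997236252), 61.619876861572266) -33.23800438475106
key h 0.019485477355943998 26
key h 0.0188915748650266 29
key h 0.017799571655370716 29
lid edge z 0.07483989309479822 30.9333 [ 0.5318 -0.2545  0.1384]
```

View pics/end.png

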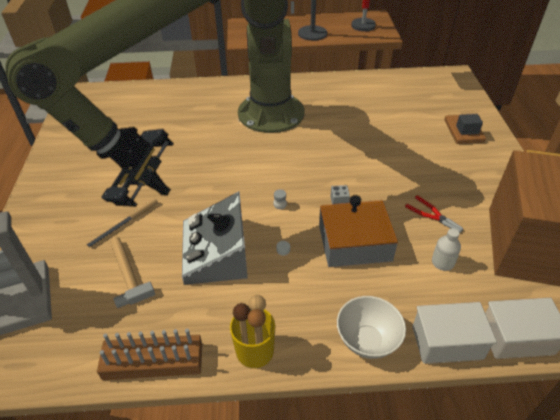

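The final view shows the lid flat at (358,225), the knob turned at (222,222), the keys up, and the bystanders where they were. I'm handing in.

```bash
python3 -c "
from bench import ctrl
print(ctrl.close_job())"
```

```text
the job is handed in; nothing more can be done
None
```

I handed the job in at about 31 s: the pattern stands centred on the turntable, the lid is shut flat, the knob holds at its far mark (69°), and the round key then the square key went fully down and came back up; I pressed no other key, and the bystanders look unmoved in the last picture.

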